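Gauge the thickest riser bar

TASK

Check the thickness of the thickest of the three aluminium riser bars for the microscope stage: take it from the rack, turn it down onto its broad face, and lay it flat in the middle of the guide channel on the steel measuring plate. Then take the bridge gauge by its head and gently lower it, upright, over the middle of the bar, so that both legs stand flat on the plate outside the rails and the sprung foot rests on the bar and reads its thickness. Leave the gauge standing there, the other two bars in the rack, and everything else on the bench where it is.

Things in the scene. Friction and masses are not known exactly. Their poses are not given: they have to be found in the camera images.
- bar_thick: the thickest of three bars: plain aluminium bar 90 x 40 x 22 mm. At the start it stands on a 90 mm long edge in a slot of the rack, 40 mm high, its lowest 8 mm between the ribs. Origin: centre of the edge it stands on at the start; x along its 90 mm length, y across its 22 mm thickness, z along its 40 mm width (up at the start, level once it lies flat)
- bar_thick_centre (a point): centre of the thickest bar's volume (axes as the bar's)
- bar_mid: another bar: plain aluminium bar 90 x 40 x 15 mm. At the start it stands on a 90 mm long edge in a slot of the rack, 40 mm high, its lowest 8 mm between the ribs. Origin: centre of the edge it stands on at the start; x along its 90 mm length, y across its 15 mm thickness, z along its 40 mm width (up at the start, level once it lies flat)
- bar_thin: another bar: plain aluminium bar 90 x 40 x 10 mm. At the start it stands on a 90 mm long edge in a slot of the rack, 40 mm high, its lowest 8 mm between the ribs. Origin: centre of the edge it stands on at the start; x along its 90 mm length, y across its 10 mm thickness, z along its 40 mm width (up at the start, level once it lies flat)
- rack: fixed low grey plastic rack, 110 (x) x 170 (y). Origin: centre of its underside. Its floor is 8 mm high; three open-ended slots 26 mm wide run along x at y = -55, 0 and +55 mm, between ribs that rise 8 mm over its floor. Any bar may be in any slot
- pad: fixed black rubber pad lying on the bench, 130 (x) x 150 (y) x 3 mm high, free space to put a bar down. Origin: centre of its underside
- plate: fixed dark steel measuring plate, 130 (x) x 170 (y) x 20 mm high. Origin: centre of its underside. Two steel rails, each 8 mm wide and 6 mm high, run along its x on the top and leave between them a guide channel 46 mm wide, open at both ends; outside each rail 54 mm of flat plate is left
- channel (a point): middle of the guide channel's floor, level with the plate's flat top (axes as the plate's: x along the channel)
- gauge: loose bridge gauge, 0.5 kg. Beam 112 long (y) on two legs (30 x 16 mm, at y = +-48, 80 clear between, 44 clear under the beam); on it a grey head 34 (x) x 32 (y), from z = 58 to 100 mm, white dial on its -x side. An 8 mm spindle runs through the head's middle, stands 4 mm out of its top and rises with the reading. Origin: midway between the legs, level with their soles; z up
- gauge_head (a point): point inside the gauge's head on its axis, 84 mm above the soles; good height to grip it
- foot (a joint): reading of the gauge: height in m of its sprung foot above the legs' soles, 0 to 0.032. A light spring (1 to 2 N) pushes the foot down to 0
- foot_tip (a point): centre of the underside of the gauge's round foot (18 mm across, at the spindle's lower end)
- objective: bystander (sizes in mm): dark steel microscope objective standing up, 28 across, 45 high. Origin: centre of its underside
- dropper: bystander (sizes in mm): small amber dropper bottle, 32 across, 70 high. Origin: centre of its underside
- dish: bystander (sizes in mm): clear lidded culture dish, 90 across, 16 high. Origin: centre of its underside
- pen_cup: bystander (sizes in mm): black pen cup, 76 across, 100 high, its pens reach 150. Origin: centre of its underside
- marker: bystander (sizes in mm): marker pen with black cap lying down, 130 long, 16 high. Origin: centre of its underside
There are look-alikes about, which are no part of the job. What is meant by the gauge is not blue or yellow, and is the larger of those in its own colour.

How it is judged (in metres and radians):
On the way:
1. the thickest bar lies flat on a broad face in the middle of the guide channel, let go (angle between the y axis of bar_thick and the z axis of plate, either way round below 0.06 rad and z of bar_thick_centre in the frame of channel between 0.0085 and 0.0135 m and y of bar_thick_centre in the frame of channel between -0.006 and 0.006 m and x of bar_thick_centre in the frame of channel between -0.03 and 0.03 m and contact force between the fingers and bar_thick below 0.1 N), for 0.2 s.
At the end, for the whole second after the job is handed in: Thickest bar flat (3.4 deg) on the channel floor, centre within 30 mm of its middle along and 6 mm across; gauge upright (2.3 deg), soles within 2 mm of the plate top, foot within 25 mm of the middle of the bar's length, joint reading 20.5 to 23.5 mm; both at rest (under 10 mm/s) (angle between the y axis of bar_thick and the z axis of plate, either way round below 0.06 rad and z of bar_thick_centre in the frame of channel between 0.0085 and 0.0135 m and y of bar_thick_centre in the frame of channel between -0.006 and 0.006 m and x of bar_thick_centre in the frame of channel between -0.03 and 0.03 m and angle between gauge's own z axis and vertical below 0.04 rad and z of gauge in the frame of channel between -0.002 and 0.002 m and value of joint foot between 0.0205 and 0.0235 m and x of foot_tip in the frame of bar_thick between -0.025 and 0.025 m and linear speed of each of gauge, bar_thick below 0.01 m/s); the robot touches nothing.
It fails at once if one of the other two bars is moved more than 20 mm (distance of any of bar_mid, bar_thin from where it was at the start of the episode above 0.02 m).
It fails at once if a bystander (objective, dropper bottle, dish, pen cup, marker) is moved more than 30 mm (distance of any of objective, dropper, dish, pen_cup, marker from where it was at the start of the episode above 0.03 m).
It fails at once if the gauge is tipped more than 30 degrees (angle between gauge's own z axis and vertical above 0.52 rad).
It fails at once if the gauge is dropped or rammed onto the plate (contact force above 80 N) (contact force between gauge and plate above 80 N).
It also fails if it takes over 67 s, if anything falls off the work surface, if the arm or the gripper's body presses on something with over 40 N, if the wrist force passes 120 N, or if a joint passes its speed limit or range.

ROBOT

A 6-joint arm with a two-finger parallel gripper is mounted at the origin on the work surface. World frame = base frame: x ahead of the robot, y to its left, z up, the work surface at z = 0. Lengths are in mm, angles in degrees, forces in N, time in s.
With the tool pointing down it reaches from about 300 to 850 mm from the base axis. Payload 4.2 kg.
Tool frame: the origin (TCP) lies at the very end of the fingers, on their centre line; the grasp point (between the pads) lies 19 mm behind it; z points along the fingers, y is the line along which they close (so a half turn about z gives the same grasp; the last joint's range is limited). The gripper opens to 91 mm and grips with 3 to 60 N. Pads are 32 mm wide; open, the fingers measure 118 mm over their backs; the gripper's body (76 mm by 178 mm) begins 60 mm behind the grasp point.
Start: joints at [-77.578, 18.312, 89.639, -0, 72.044, -1.146], TCP at [134.893, -558.97, 213.976] pointing down, gripper open.
Joint ranges: [-177.97, 177.97], [-48.28, 115.42], [12.27, 149.76], [-77.06, 257.06], [2.81, 150.46], [-146.56, 146.56]. Speed limits (degrees/s): [147.25, 147.25, 180, 180, 180, 180].

INTERFACE

Orientations are given as [roll, pitch, yaw] about the fixed x, y, z axes, in that order (R = Rz(yaw) Ry(pitch) Rx(roll)).
In Python, from workcell import env, grab_frame gives the robot as it stands. The module is installed in compiled form; this text tells all that it offers.
- The arm moves only by the tool move_arm, never from a script. Its argument "plan" is a list of rows, each an object of numbers: "tx", "ty", "tz": the shift along the tool's x, y, z in cm; "wx", "wy", "wz": the turn, a rotation vector about the tool's x, y, z in rad. In form: [{"tx": .., "ty": .., "tz": .., "wx": .., "wy": .., "wz": ..}, ...]. A call has 1 to 12 rows; each row shifts and turns the commanded pose from where the row before left it, along the tool's axes as they then stand; what a row does not reach is not made up. A row lasts 1/12 s, in which the tool goes at most 41.7 mm and 7.16 degrees, less where a joint would pass 70% of its speed; a pose out of reach is approached as far as the arm can. A call is refused whole if a number of a shift passes 4.17 or a number of a turn 0.125, either way. A call with a gripper value outside its range is refused whole. "gripper" is the finger opening in cm, from 0 to 9.12, set as the call begins (left out, the last holds). The fingers move at their own pace and stop on an object; "force" is the grip in N (left out, the last holds). Time passes only in rows, so rows that do not move let the fingers close. It gives the time, the measured TCP pose, the force, the opening and the grip force at its end, in the units of the state.
- env.state(): the state, without advancing time (a new reading comes with each control period).
- grab_frame(name): name is "side" or "top" or "wrist"; returns a dict with "color" (420x560x3 uint8, red, green, blue), "vfov" (degrees; the focal length in pixels is half the picture's height over the tangent of half this angle, whatever the lens; pixels are square), "cx", "cy" (the principal point, pixels), "k1" (the pictures are not rectified: a ray, as slopes to the right and down, at radius r is drawn at 1 + k1 r^2 times it, then the intrinsics apply), "view" (4x4, takes a point from world to camera coordinates). Camera axes: x right, y up, looking along -z (the intrinsics and any distortion apply to the point x, -y, -z); pixel columns grow to the right and rows downward; lengths in mm; the calibration is good to about 2 mm. A picture is of the moment at which its call begins. There is no depth.
- env.job_done(): hands the job in; it is judged then, once.
The state is a dict: "time_s": time; "qpos": joint angles; "qvel": joint speeds; "effort": joint torques, N m; "ee_pos": TCP position; "ee_rot": TCP orientation; "force": force on the tool from outside, world axes, zero at the start; "torque": the same for the moment, N m; "gripper_width": finger opening in mm; "gripper_force": force on a finger pad.
Only numpy, scipy, OpenCV 4.12 (cv2) and the standard library are available. Lean on these libraries where they do the work, as an engineer would, in place of code of your own. Each camera call takes 0.05 s, during which the arm holds its last target. There are 200 camera calls.

## Working session

There is one attempt and no reset: what is moved stays moved. The work goes in short steps, Python scripts to look and compute and a tool call to move; the robot and the scene stay as the last step left them, time stands still between calls to the robot, and variables do not carry over. Pictures are saved under pics/ and viewed, at most 14 in all, crops included, and the job is handed in when it is done.

Besides the shell and the picture viewer there is one more tool, called after "Call:" by a JSON object that holds its "fn" and its "kwargs". move_arm: Moves the arm, as the interface text tells. Its arguments: {"type":"object","properties":{"plan":{"type":"array","items":{"type":"object","properties":{"tx":{"type":"number"},"ty":{"type":"number"},"tz":{"type":"number"},"wx":{"type":"number"},"wy":{"type":"number"},"wz":{"type":"number"}}}},"gripper":{"type":"number"},"force":{"type":"number"}},"required":["plan"]}

```bash
mkdir -p pics
cat > h.py <<'E'
import numpy as np, cv2
from workcell import env, grab_frame
def ray(f,u,v):
    H=f['color'].shape[0]; fo=H/2/np.tan(np.radians(f['vfov'])/2)
    d=np.array([(u-f['cx'])/fo,(v-f['cy'])/fo]); p=d.copy()
    for _ in range(20): p=d/(1+f['k1']*(p@p))
    V=np.array(f['view']); R=V[:3,:3]
    return -R.T@V[:3,3], R.T@np.array([p[0],-p[1],-1])
def onz(f,u,v,z):
    o,d=ray(f,u,v); return o+d*(z-o[2])/d[2]
def proj(f,P):
    H=f['color'].shape[0]; fo=H/2/np.tan(np.radians(f['vfov'])/2)
    V=np.array(f['view']); c=V[:3,:3]@np.array(P,float)+V[:3,3]; p=np.array([c[0],-c[1]])/-c[2]
    p=p*(1+f['k1']*(p@p)); return p*fo+[f['cx'],f['cy']]
E
python3 - <<'E'
from h import *
import pickle
F={}
for n in("side","top","wrist"):
    f=grab_frame(n);F[n]=f
    V=np.array(f['view']);print(n,f['vfov'],f['k1'],(-V[:3,:3].T@V[:3,3]).round(),V[2,:3].round(2))
pickle.dump(F,open('F0.pkl','wb'))
for n in("side","top"): cv2.imwrite(f'pics/{n}0.png',cv2.resize(F[n]['color'][...,::-1],(800,600),interpolation=cv2.INTER_CUBIC))
print(env.state())
E
```

```text
side 46.25849754306241 -0.06601055843081498 [354. 829. 949.] [-0.16  0.66  0.73]
top 47.31460644764404 -0.0639184051617752 [ 492.   54. 1184.] [-0.05 -0.02  1.  ]
wrist 63.63867950517464 -0.02774641300265738 [ 207. -542.  384.] [0.26 0.06 0.96]
{'time_s': 0.15, 'qpos': array([-7.75788967e+01,  1.83409862e+01,  8.96883928e+01, -7.94163084e-04,
        7.20467602e+01, -1.14663980e+00]), 'qvel': array([-0.02824637, -0.10463924, -0.18467023,  0.05066707,  0.04868836,
        0.00421272]), 'effort': array([ 3.17666245e-04, -4.12775016e+01, -2.32154489e+01,  7.26814941e-02,
        4.33333986e-02, -9.88872148e-05]), 'ee_pos': array([ 134.79892118, -558.58156061,  213.3491714 ]), 'ee_rot': array([-1.79923861e+02, -7.68625552e-04,  1.35679879e+01]), 'force': array([1.07625164, 0.01053378, 0.55527425]), 'torque': array([-0.03562058,  0.01137197, -0.06422432]), 'gripper_force': 0.0, 'gripper_width': 91.42270120532044}
```

View pics/top0.png

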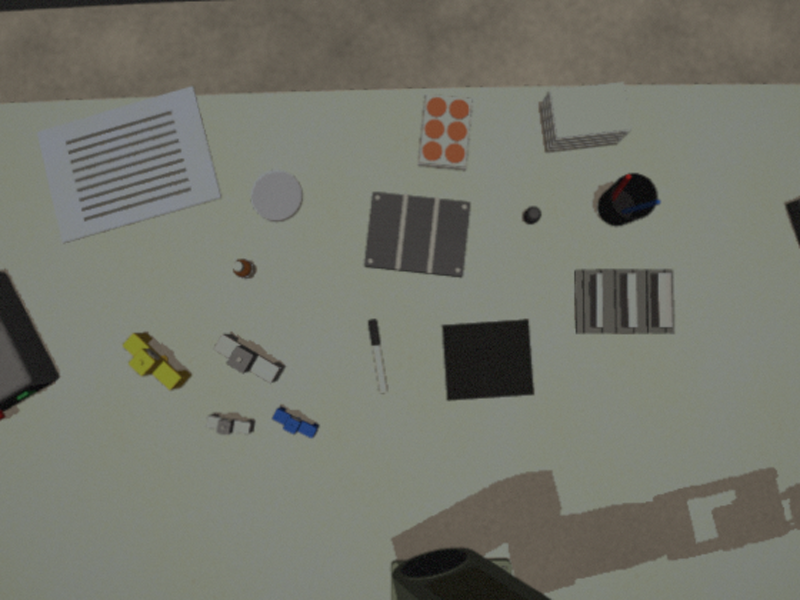

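View pics/side0.png

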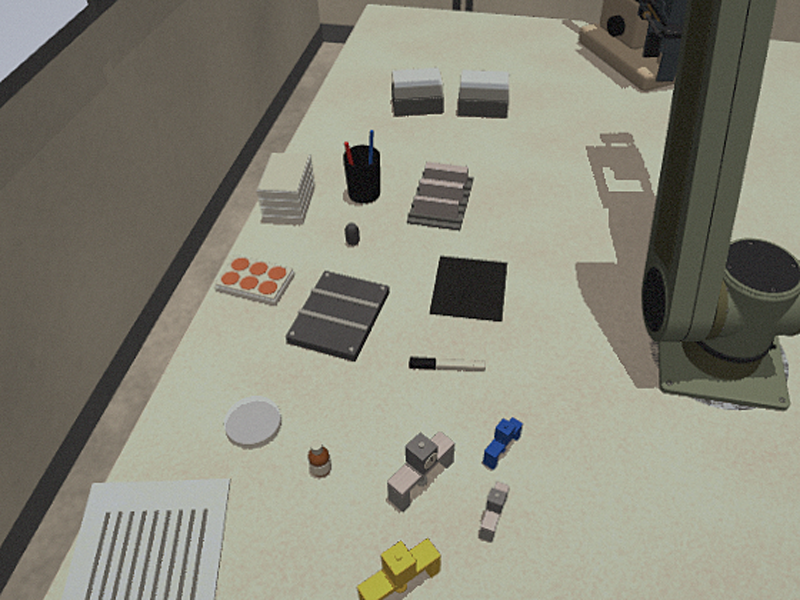

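The top view shows the rack at (625,300) with its thickest-looking bar in the right slot (661,300). The plate is at (418,234), the pad at (488,360) and the grey gauge at (249,357). The small grey, blue and yellow gauges are look-alikes.

Run:
```python
from h import *
import pickle
F=pickle.load(open('F0.pkl','rb'));f=F['top'];I=f['color'][...,::-1]
def crop(x,y,w,h,s): return cv2.resize(I[y:y+h,x:x+w],(w*s,h*s),interpolation=cv2.INTER_NEAREST)
a=crop(395,180,85,60,5);b=crop(145,225,60,50,7)
c=crop(250,128,85,70,5)
out=np.zeros((600,800,3),np.uint8);
out[:300,:425]=a;out[300-0:300+245,:0]=0
out[:245,430:800]=cv2.resize(b,(420,350))[:245,:370] if 0 else cv2.resize(b,(370,245) if 0 else (294,245)).repeat(1,0)[:, :294] if 0 else np.pad(cv2.resize(b,(294,245)),((0,0),(0,76),(0,0)))
s=F['side']['color'][...,::-1][105:165,280:340]
out[300:600,:300]=cv2.resize(s,(300,300),interpolation=cv2.INTER_NEAREST)
out[245:595,370:795]=c
cv2.imwrite('pics/c0.png',out)
g=cv2.cvtColor(I,cv2.COLOR_BGR2GRAY)
print(g[204:222:6,400:476])
# plate
m=((g<110)).astype(np.uint8);sub=np.zeros_like(m);sub[125:200,245:340]=m[125:200,245:340]
cs,_=cv2.findContours(cv2.morphologyEx(sub,cv2.MORPH_CLOSE,np.ones((7,7))),0,2);k=max(cs,key=cv2.contourArea)
r=cv2.minAreaRect(k);bp=cv2.boxPoints(r);P=np.array([onz(f,u,v,20) for u,v in bp]);print('plate',P.round(1),P.mean(0).round(1),np.linalg.norm(P-np.roll(P,1,0),axis=1).round(1))
```

```text
[[134 129  89  86  85  81  84  78  52  79  83  78  55  48  44  43  45  77
  127 132 131 121  87  81  82  82  81  83  79  69  46  62  78  69  50  45
   41  38  55 105 130 132 132 132 130 107  87  78  81  82  81  77  48  56
   74  61  42  38  40  44  72 125 129 132 131 131 129 128 125 110  85 109
  130 131 133 132]
 [131 128  74  66  82  82  83  78  51  80  83  84  78  54  47  40  46  77
  131 133 132 118  88  81  80  81  82  81  82  70  53  63  78  71  52  43
   43  42  49  88 121 132 133 132 129 110  88  80  81  81  80  76  53  55
   73  69  42  42  41  44  69 117 130 129 131 130 127 126 127 116  94  94
  118 130 133 131]
 [132 127  86  66  81  84  84  79  49  79  84  82  79  53  42  41  48  80
  128 132 130 119  79  81  82  83  84  84  84  79  62  62  79  80  67  49
   45  42  44  73 115 131 132 132 130 118  93  81  81  81  81  74  51  47
   72  70  49  39  42  42  59 100 128 129 132 130 128 127 126 121 104  98
  120 131 131 130]]
plate [[603.8 140.9  20. ]
 [735.9 124.5  20. ]
 [713.1 -46.6  20. ]
 [581.6 -29.1  20. ]] [658.6  47.4  20. ] [171.4 133.1 172.6 132.7]
```

View pics/c0.png

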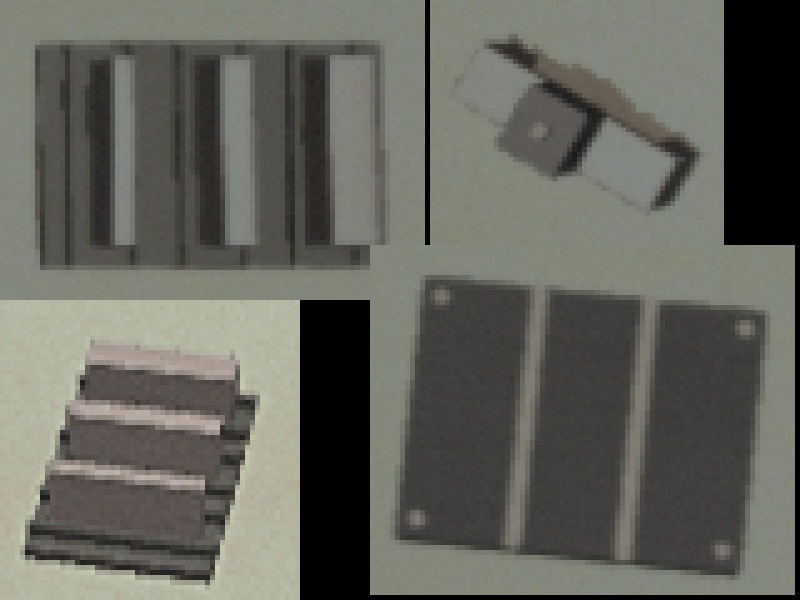

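Run:
```python
from h import *
import pickle
F=pickle.load(open('F0.pkl','rb'));f=F['top'];g=cv2.cvtColor(f['color'],cv2.COLOR_RGB2GRAY).astype(float)
def edge(line,a,b,up):
    for i in range(a,b):
        p,q=line[i],line[i+1]
        if (up and p<100<=q) or (not up and p>108>=q): return i+((100-p)/(q-p) if up else (p-108)/(p-q))
L=[];R=[]
for v in range(196,226):
    l=edge(g[v],455,466,True);r=edge(g[v],464,474,False)
    if l:L.append(onz(f,l,v,48))
    if r:R.append(onz(f,r,v,48))
T=[];B=[]
for u in range(463,470):
    c=g[:,u]; print(u,c[187:195].astype(int),c[225:233].astype(int)); 
L=np.array(L);R=np.array(R)
for E_ in(L,R):
    p=np.polyfit(E_[:,0],E_[:,1],1);print(len(E_),'yaw',np.degrees(np.arctan(p[0])).round(2),'y mean',E_[:,1].mean().round(1),'x',E_[:,0].mean().round(1))
print('bar ends x',onz(f,466.5,190.7,48),onz(f,466.5,228.5,48))
# rack corners on z=16 rough, pad
k=(g<45).astype(np.uint8);s=np.zeros_like(k);s[215:285,300:380]=k[215:285,300:380]
def rect(m,z):
    cs,_=cv2.findContours(m,0,2);c=max(cs,key=cv2.contourArea);P=np.array([onz(f,u,v,z) for u,v in cv2.boxPoints(cv2.minAreaRect(c))])
    print(P.mean(0).round(1),[(np.linalg.norm(d).round(1),np.degrees(np.arctan2(d[1],d[0])).round(1)) for d in (P[1]-P[0],P[2]-P[1])])
print('pad');rect(cv2.morphologyEx(s,cv2.MORPH_OPEN,np.ones((3,3))),3)
# gauge white arms and grey head
sub=g[228:272,148:202];print('g at head',sub[18:28:3,10:32].astype(int))
m=np.zeros_like(k);m[228:272,148:202]=(sub>135)
n,lab,st,ce=cv2.connectedComponentsWithStats(m)
for i in range(1,n):
    if st[i,4]>6: print('white',st[i],ce[i].round(1),onz(f,*ce[i],58).round(1))
m=np.zeros_like(k);m[228:272,148:202]=(sub>72)&(sub<112)
n,lab,st,ce=cv2.connectedComponentsWithStats(cv2.morphologyEx(m,cv2.MORPH_OPEN,np.ones((3,3))))
for i in range(1,n):
    if st[i,4]>30: 
        print('grey',st[i],ce[i].round(1),onz(f,*ce[i],100).round(1)); rect((lab==i).astype(np.uint8),100)
```

```text
463 [129 108  85  83 116 130 131 131] [130 128 128 120  71  75  78  82]
464 [127 102  69  70 116 127 130 130] [130 129 127 122  71  73  74  78]
465 [127  93  62  66 112 128 130 129] [130 129 128 121  66  58  61  67]
466 [127 100  78  81 116 129 127 128] [129 129 128 121  64  56  57  67]
467 [128 101  80  84 115 124 126 127] [128 128 128 121  73  76  77  84]
468 [130 105  84  84 113 124 125 126] [127 129 127 120  75  76  79  83]
469 [131 107  84  82 102 110 110 109] [124 126 125 120  75  79  76  81]
30 yaw 0.04 y mean -352.3 x 534.5
30 yaw -0.5 y mean -373.0 x 534.1
bar ends x [ 581.39452684 -367.75344739   48.        ] [ 491.44530247 -364.30093724   48.        ]
pad
[441.4 -69.6   3. ] [(np.float64(145.8), np.float64(-87.0)), (np.float64(125.8), np.float64(-177.4))]
g at head [[132 132 132 129 107  93  93  91  90  90  89  90  90  89  81  63  43  37
   35  45  58  78]
 [122 127 122  96  88  89  89  87  89  93  88  89  87  91  88  89  87  88
   74  40  32  42]
 [126 107  93  89  89  87  91 103 114 117  96  80  89  92  88  91  82  53
   35  31  63 110]
 [126 104  97  88  88  88  87  90  88  89  88  89  91  90  86  61  35  30
   56 110 132 132]]
grey [166 237  27  17 147] [179.7 244.6] [467.7 305.9 100. ]
[468.4 305.8 100. ] [(np.float64(15.6), np.float64(-31.9)), (np.float64(68.9), np.float64(-121.5))]
grey [159 243  17  18 194] [167.  251.4] [452.6 335.2 100. ]
[452.6 335.4 100. ] [(np.float64(34.0), np.float64(-30.0)), (np.float64(31.7), np.float64(-119.6))]
```

Call:
{"fn": "move_arm", "kwargs": {"plan": [{"wz":0.119},{"wz":0.119},{"tx":3.5,"ty":-1.7},{"tx":3.5,"ty":-1.7},{"tx":3.5,"ty":-1.7},{"tx":3.5,"ty":-1.7},{"tx":3.5,"ty":-1.7},{"tx":3.5,"ty":-1.7},{"tx":3.5,"ty":-1.7},{"tx":3.5,"ty":-1.7},{"tx":3.5,"ty":-1.7},{"tx":3.5,"ty":-1.7}], "gripper": 4.5}}

```text
schema error: expected keys tx, ty, tz, wx, wy, wz
```

Call:
{"fn": "move_arm", "kwargs": {"plan": [{"tx":2.5,"ty":-1.2,"tz":1.5},{"tx":1.5,"ty":-0.7,"tz":1.5},{},{}]}}

```text
schema error: expected keys tx, ty, tz, wx, wy, wz
```

Run:
```python
from h import *
s=env.state();print(s['time_s'],s['ee_pos'].round(1),s['ee_rot'].round(2),s['gripper_width'])
f=grab_frame('wrist');cv2.imwrite('pics/w1.png',f['color'][...,::-1])
import pickle;pickle.dump(f,open('w1.pkl','wb'))
for x in(491.4,581.4):
  for y in(-373.8,-351.8): print(proj(f,[x,y,48]).round(1))
```

```text
0.15 [ 134.8 -558.6  213.3] [-179.92   -0.     13.57] 91.42270120532044
[ 151.2 -304. ]
[ 123.3 -310.6]
[ 175.3 -436.5]
[ 146.6 -442.1]
```

View pics/w1.png

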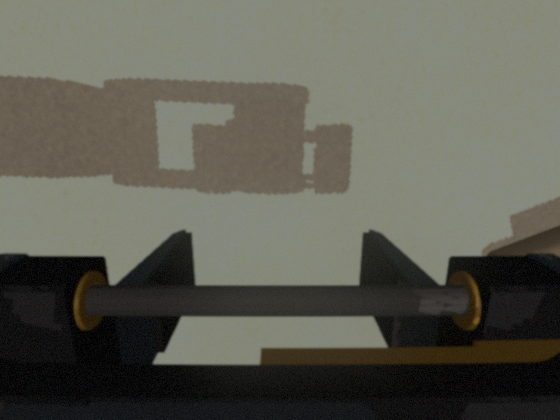

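The moves were refused because every row needs all six keys. The wrist view still shows empty bench and the open fingers at (180,290) and (375,290). I'll resend with all six.

Call:
{"fn": "move_arm", "kwargs": {"plan": [{"tx":0,"ty":0,"tz":0,"wx":0,"wy":0,"wz":0.119},{"tx":0,"ty":0,"tz":0,"wx":0,"wy":0,"wz":0.119},{"tx":3.5,"ty":-1.7,"tz":0,"wx":0,"wy":0,"wz":0},{"tx":3.5,"ty":-1.7,"tz":0,"wx":0,"wy":0,"wz":0},{"tx":3.5,"ty":-1.7,"tz":0,"wx":0,"wy":0,"wz":0},{"tx":3.5,"ty":-1.7,"tz":0,"wx":0,"wy":0,"wz":0},{"tx":3.5,"ty":-1.7,"tz":0,"wx":0,"wy":0,"wz":0},{"tx":3.5,"ty":-1.7,"tz":0,"wx":0,"wy":0,"wz":0},{"tx":3.5,"ty":-1.7,"tz":0,"wx":0,"wy":0,"wz":0},{"tx":3.5,"ty":-1.7,"tz":0,"wx":0,"wy":0,"wz":0},{"tx":3.5,"ty":-1.7,"tz":0,"wx":0,"wy":0,"wz":0},{"tx":3.5,"ty":-1.7,"tz":0,"wx":0,"wy":0,"wz":0}], "gripper": 4.5}}

```text
time_s: 1.2
ee_pos: [486.6, -388.1, 213.8]
ee_rot: [-180.0, 0.0, -0.1]
force: [0.8, -1.0, -0.0]
gripper_width: 45.1
gripper_force: 0.0
```

Call:
{"fn": "move_arm", "kwargs": {"plan": [{"tx":2.5,"ty":-1.2,"tz":1.5,"wx":0,"wy":0,"wz":0},{"tx":1.5,"ty":-0.7,"tz":1.5,"wx":0,"wy":0,"wz":0},{"tx":0,"ty":0,"tz":0,"wx":0,"wy":0,"wz":0},{"tx":0,"ty":0,"tz":0,"wx":0,"wy":0,"wz":0}]}}

```text
time_s: 1.53
ee_pos: [524.1, -369.9, 181.9]
ee_rot: [-179.9, 0.2, 0.0]
force: [0.2, -0.3, -0.2]
gripper_width: 45.0
gripper_force: 0.0
```

Run:
```python
from h import *
s=env.state();print(s['time_s'],s['ee_pos'].round(1),s['ee_rot'].round(2),s['gripper_width'])
f=grab_frame('wrist');cv2.imwrite('pics/w2.png',f['color'][...,::-1])
import pickle;pickle.dump(f,open('w1.pkl','wb'))
for x in(491.4,581.4):
  for y in(-373.8,-351.8): print(proj(f,[x,y,48]).round(1))
```

```text
1.5333 [ 524.1 -369.9  181.9] [-179.89    0.25    0.  ] 44.98419236178506
[279.6 231.9]
[256.5 231.8]
[279.9 135.4]
[255.  135.4]
```

View pics/w2.png

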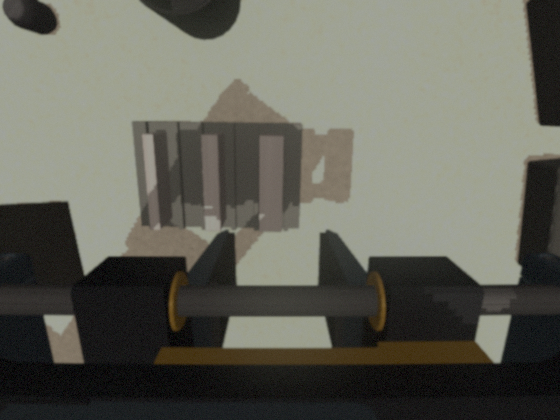

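The bar shows at columns 260–284, rows 135–231, within about 4 px of the prediction, so the grasp tolerance covers it. Descending to grip.

Call:
{"fn": "move_arm", "kwargs": {"plan": [{"tx":0.6,"ty":-0.3,"tz":2.5,"wx":0,"wy":0,"wz":0},{"tx":0.6,"ty":-0.25,"tz":3,"wx":0,"wy":0,"wz":0},{"tx":0,"ty":0,"tz":3,"wx":0,"wy":0,"wz":0},{"tx":0,"ty":0,"tz":3,"wx":0,"wy":0,"wz":0},{"tx":0,"ty":0,"tz":2.5,"wx":0,"wy":0,"wz":0},{"tx":0,"ty":0,"tz":1.8,"wx":0,"wy":0,"wz":0},{"tx":0,"ty":0,"tz":0,"wx":0,"wy":0,"wz":0},{"tx":0,"ty":0,"tz":0,"wx":0,"wy":0,"wz":0}]}}

```text
time_s: 2.25
ee_pos: [535.8, -366.1, 26.2]
ee_rot: [-180.0, 0.0, -0.2]
force: [0.3, -0.0, 0.7]
gripper_width: 44.9
gripper_force: 0.0
```

Call:
{"fn": "move_arm", "kwargs": {"plan": [{"tx":0,"ty":0,"tz":0,"wx":0,"wy":0,"wz":0},{"tx":0,"ty":0,"tz":0,"wx":0,"wy":0,"wz":0},{"tx":0,"ty":0,"tz":0,"wx":0,"wy":0,"wz":0},{"tx":0,"ty":0,"tz":0,"wx":0,"wy":0,"wz":0},{"tx":0,"ty":0,"tz":0,"wx":0,"wy":0,"wz":0},{"tx":0,"ty":0,"tz":0,"wx":0,"wy":0,"wz":0},{"tx":0,"ty":0,"tz":0,"wx":0,"wy":0,"wz":0},{"tx":0,"ty":0,"tz":0,"wx":0,"wy":0,"wz":0}], "gripper": 1.5, "force": 25}}

```text
time_s: 2.92
ee_pos: [537.6, -365.2, 27.5]
ee_rot: [179.9, -0.1, -0.1]
force: [-1.5, 1.4, 5.3]
gripper_width: 21.8
gripper_force: 25.0
```

Call:
{"fn": "move_arm", "kwargs": {"plan": [{"tx":0,"ty":0,"tz":-2,"wx":0,"wy":0,"wz":0},{"tx":0,"ty":0,"tz":-3,"wx":0,"wy":0,"wz":0},{"tx":0,"ty":0,"tz":-3,"wx":0,"wy":0,"wz":0},{"tx":-0.5,"ty":-1.5,"tz":-2,"wx":0,"wy":0,"wz":0},{"tx":-1,"ty":-3.2,"tz":0,"wx":0,"wy":0,"wz":0},{"tx":-1,"ty":-3.2,"tz":0,"wx":0,"wy":0,"wz":0},{"tx":-1,"ty":-3.2,"tz":0,"wx":0,"wy":0,"wz":0},{"tx":-1,"ty":-3.2,"tz":0,"wx":0,"wy":0,"wz":0},{"tx":-1,"ty":-3.2,"tz":0,"wx":0,"wy":0,"wz":0},{"tx":-1,"ty":-3.2,"tz":0,"wx":0,"wy":0,"wz":0},{"tx":-1,"ty":-3.2,"tz":0,"wx":0,"wy":0,"wz":0},{"tx":-1,"ty":-3.2,"tz":0,"wx":0,"wy":0,"wz":0}]}}

```text
time_s: 3.92
ee_pos: [451.4, -92.4, 125.8]
ee_rot: [180.0, 0.0, -0.1]
force: [0.9, 0.3, -1.6]
gripper_width: 21.9
gripper_force: 25.0
```

Call:
{"fn": "move_arm", "kwargs": {"plan": [{"tx":-1,"ty":-3,"tz":0,"wx":0,"wy":0,"wz":0},{"tx":0,"ty":0,"tz":0,"wx":0.11,"wy":0,"wz":0},{"tx":0,"ty":0,"tz":0,"wx":0.11,"wy":0,"wz":0},{"tx":0,"ty":0,"tz":0,"wx":0.11,"wy":0,"wz":0},{"tx":0,"ty":0,"tz":0,"wx":0.11,"wy":0,"wz":0},{"tx":0,"ty":0,"tz":0,"wx":0.11,"wy":0,"wz":0},{"tx":0,"ty":0,"tz":0,"wx":0.11,"wy":0,"wz":0},{"tx":0,"ty":0,"tz":0,"wx":0,"wy":0,"wz":0},{"tx":0,"ty":0,"tz":0,"wx":0,"wy":0,"wz":0},{"tx":0,"ty":0,"tz":0,"wx":0,"wy":0,"wz":0}]}}

```text
time_s: 4.75
ee_pos: [442.3, -63.7, 125.9]
ee_rot: [-142.3, 0.0, -0.1]
force: [0.4, 0.1, -1.8]
gripper_width: 22.0
gripper_force: 25.0
```

Run:
```python
from h import *
s=env.state();print(s['time_s'],s['ee_pos'].round(1),s['ee_rot'].round(2),s['qpos'].round(1))
f=grab_frame('side');cv2.imwrite('pics/s3.png',cv2.resize(f['color'][60:300,200:520,::-1],(800,600)))
```

```text
4.75 [442.3 -63.7 125.9] [-1.4229e+02  1.0000e-02 -5.0000e-02] [-32.6  22.2 109.6  32.5  73.6  40.9]
```

View pics/s3.png

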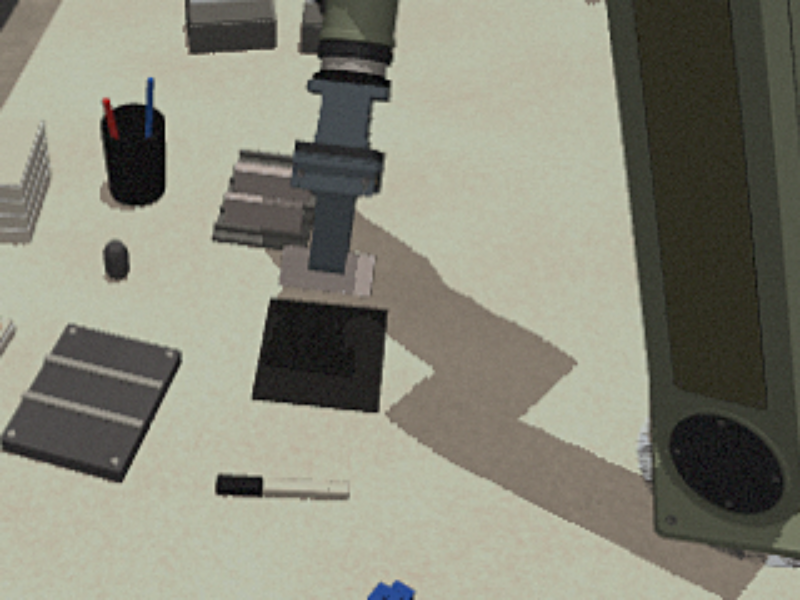

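The side view shows the bar tilted in the fingers at (325,270), above the pad at (320,355). The marker, plate and rack are clear. Lowering the bar's lower corner onto the pad.

Call:
{"fn": "move_arm", "kwargs": {"plan": [{"tx":0,"ty":1.83,"tz":2.37,"wx":0,"wy":0,"wz":0},{"tx":0,"ty":1.83,"tz":2.37,"wx":0,"wy":0,"wz":0},{"tx":0,"ty":1.2,"tz":1.58,"wx":0,"wy":0,"wz":0},{"tx":0,"ty":0.61,"tz":0.79,"wx":0,"wy":0,"wz":0},{"tx":0,"ty":0.2,"tz":0.26,"wx":0,"wy":0,"wz":0},{"tx":0,"ty":0.1,"tz":0.13,"wx":0,"wy":0,"wz":0},{"tx":0,"ty":0.1,"tz":0.13,"wx":0,"wy":0,"wz":0},{"tx":0,"ty":0,"tz":0,"wx":0,"wy":0,"wz":0},{"tx":0,"ty":0,"tz":0,"wx":0,"wy":0,"wz":0}]}}

```text
time_s: 5.55
ee_pos: [443.0, -63.7, 30.5]
ee_rot: [-142.2, -0.1, -0.1]
force: [0.8, -0.2, -2.0]
gripper_width: 22.0
gripper_force: 25.0
```

Call:
{"fn": "move_arm", "kwargs": {"plan": [{"tx":0,"ty":0.18,"tz":0.24,"wx":0,"wy":0,"wz":0},{"tx":0,"ty":0.12,"tz":0.16,"wx":0,"wy":0,"wz":0},{"tx":0,"ty":0,"tz":0,"wx":0,"wy":0,"wz":0},{"tx":0,"ty":0,"tz":0,"wx":0,"wy":0,"wz":0}]}}

```text
time_s: 5.88
ee_pos: [442.8, -63.6, 24.9]
ee_rot: [-142.2, -0.0, -0.1]
force: [-0.3, -0.5, 1.4]
gripper_width: 22.0
gripper_force: 25.0
```

Call:
{"fn": "move_arm", "kwargs": {"plan": [{"tx":0,"ty":0,"tz":0,"wx":0,"wy":0,"wz":0},{"tx":0,"ty":0,"tz":0,"wx":0,"wy":0,"wz":0},{"tx":0,"ty":0,"tz":0,"wx":0,"wy":0,"wz":0},{"tx":0,"ty":0,"tz":-0.5,"wx":0,"wy":0,"wz":0},{"tx":0,"ty":0,"tz":-0.7,"wx":0,"wy":0,"wz":0},{"tx":0,"ty":0,"tz":-0.7,"wx":0,"wy":0,"wz":0},{"tx":0,"ty":0,"tz":-1,"wx":0,"wy":0,"wz":0},{"tx":0,"ty":0,"tz":-2,"wx":0,"wy":0,"wz":0},{"tx":0,"ty":0,"tz":-3,"wx":0,"wy":0,"wz":0},{"tx":0,"ty":0,"tz":-3,"wx":0,"wy":0,"wz":0},{"tx":0,"ty":0,"tz":-3,"wx":0,"wy":0,"wz":0}], "gripper": 2.8}}

```text
time_s: 6.8
ee_pos: [442.1, -149.8, 136.4]
ee_rot: [-142.2, -0.0, -0.1]
force: [1.0, -0.2, -0.9]
gripper_width: 28.0
gripper_force: 0.0
```

Call:
{"fn": "move_arm", "kwargs": {"plan": [{"tx":0,"ty":0,"tz":-1,"wx":-0.11,"wy":0,"wz":0},{"tx":0,"ty":0,"tz":-1,"wx":-0.11,"wy":0,"wz":0},{"tx":0,"ty":0,"tz":0,"wx":-0.11,"wy":0,"wz":0},{"tx":0,"ty":0,"tz":0,"wx":-0.11,"wy":0,"wz":0},{"tx":0,"ty":0,"tz":0,"wx":-0.11,"wy":0,"wz":0},{"tx":0,"ty":0,"tz":0,"wx":-0.11,"wy":0,"wz":0},{"tx":-2.5,"ty":0,"tz":0,"wx":0,"wy":0,"wz":0},{"tx":-2.5,"ty":0,"tz":0,"wx":0,"wy":0,"wz":0},{"tx":0,"ty":0,"tz":0,"wx":0,"wy":0,"wz":0},{"tx":0,"ty":0,"tz":0,"wx":0,"wy":0,"wz":0}], "gripper": 6.5}}

```text
time_s: 7.63
ee_pos: [391.6, -159.9, 151.8]
ee_rot: [180.0, -0.1, -0.1]
force: [-0.0, -0.4, 0.3]
gripper_width: 65.1
gripper_force: 0.0
```

Run:
```python
from h import *
import pickle
s=env.state();print(s['time_s'],s['ee_pos'].round(1),s['ee_rot'].round(2))
f=grab_frame('wrist');pickle.dump(f,open('w4.pkl','wb'));t=grab_frame('top');pickle.dump(t,open('t4.pkl','wb'))
cv2.imwrite('pics/s4.png',np.hstack([f['color'][:280,:,::-1],cv2.resize(t['color'][210:290,300:380,::-1],(240,240)).repeat(1,0)[:,:].copy() if 0 else np.pad(cv2.resize(t['color'][210:290,300:380,::-1],(240,240)),((0,40),(0,0),(0,0)))]))
```

```text
7.6333 [ 391.6 -159.9  151.8] [ 1.7996e+02 -6.0000e-02 -1.4000e-01]
```

View pics/s4.png

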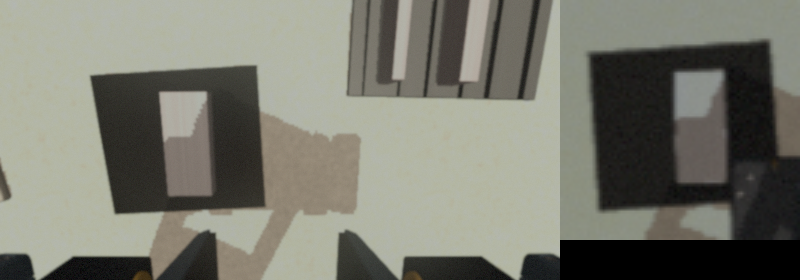

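The bar lies flat on the pad: about (186,143) in the wrist view, (700,127) in the top crop. I'll measure its top face in both views.

```bash
cat >> h.py <<'E'
def rect(f,m,z):
    cs,_=cv2.findContours(m.astype(np.uint8),0,2);c=max(cs,key=cv2.contourArea)
    P=np.array([onz(f,u,v,z) for u,v in cv2.boxPoints(cv2.minAreaRect(c))])
    print(P.mean(0).round(1),[(float(np.linalg.norm(d).round(1)),float(np.degrees(np.arctan2(d[1],d[0])).round(1))) for d in (P[1]-P[0],P[2]-P[1])])
E
python3 - <<'E'
from h import *
import pickle
for n,(x0,x1,y0,y1) in (('w4',(120,235,80,206)),('t4',(325,358,225,285))):
    f=pickle.load(open(n+'.pkl','rb'));g=cv2.cvtColor(f['color'],cv2.COLOR_RGB2GRAY)
    print(g[110 if n=='w4' else 240,x0:x1:3 if n=='w4' else 1], g[160 if n=='w4' else 262,x0:x1:3 if n=='w4' else 1])
    for th in (65,75,85):
        m=np.zeros_like(g);m[y0:y1,x0:x1]=g[y0:y1,x0:x1]>th;rect(f,m,25)
E
```

```text
[ 46  43  44  46  49  49  49  46  50  52  49  50  47  62 167 170 173 173
 173 172 173 172 173 175 172 174 172 132 128  98  69  52  48  43  49  48
  46  49  49] [ 40  40  36  41  43  42  42  42  42  43  44  44  43  44  44  97 119 119
 119 119 120 123 119 122 123 120 120 122 123 120  88  63  42  41  36  41
  45  40  38]
[441.9 -82.6  25. ] [(44.1, -88.2), (92.2, 179.5)]
[441.9 -81.9  25. ] [(42.0, -88.0), (90.7, 179.6)]
[441.9 -81.9  25. ] [(40.7, -87.8), (90.8, 179.8)]
[ 29  23  32  26  26  22  31  31  27  24  27  28  53 111 140 142 146 143
 144 143 142 142 143 143 141 142 137 118  96  74  43  22  20] [26 28 29 24 25 28 28 28 29 26 23 30 33 56 82 91 95 94 94 94 94 94 95 92
 95 96 96 97 95 96 66 35 22]
[442.1 -80.2  25. ] [(41.0, -91.1), (88.9, 178.6)]
[442.2 -79.   25. ] [(38.6, -91.1), (88.9, 178.6)]
[442.2 -79.   25. ] [(38.6, -91.1), (88.9, 178.6)]
```

Call:
{"fn": "move_arm", "kwargs": {"plan": [{"tx":1.7,"ty":-2.7,"tz":1,"wx":0,"wy":0,"wz":0},{"tx":1.7,"ty":-2.7,"tz":1,"wx":0,"wy":0,"wz":0},{"tx":1.65,"ty":-2.6,"tz":1,"wx":0,"wy":0,"wz":0},{"tx":0,"ty":0,"tz":3,"wx":0,"wy":0,"wz":0},{"tx":0,"ty":0,"tz":3,"wx":0,"wy":0,"wz":0},{"tx":0,"ty":0,"tz":2.5,"wx":0,"wy":0,"wz":0},{"tx":0,"ty":0,"tz":1.5,"wx":0,"wy":0,"wz":0},{"tx":0,"ty":0,"tz":0.6,"wx":0,"wy":0,"wz":0},{"tx":0,"ty":0,"tz":0,"wx":0,"wy":0,"wz":0},{"tx":0,"ty":0,"tz":0,"wx":0,"wy":0,"wz":0}]}}

```text
time_s: 8.57
ee_pos: [444.0, -80.3, 15.2]
ee_rot: [180.0, -0.0, -0.1]
force: [0.4, -0.5, 1.0]
gripper_width: 64.9
gripper_force: 0.0
```

Call:
{"fn": "move_arm", "kwargs": {"plan": [{"tx":0,"ty":0,"tz":0.2,"wx":0,"wy":0,"wz":0},{"tx":0,"ty":0,"tz":0,"wx":0,"wy":0,"wz":0},{"tx":0,"ty":0,"tz":0,"wx":0,"wy":0,"wz":0},{"tx":0,"ty":0,"tz":0,"wx":0,"wy":0,"wz":0},{"tx":0,"ty":0,"tz":0,"wx":0,"wy":0,"wz":0},{"tx":0,"ty":0,"tz":0,"wx":0,"wy":0,"wz":0},{"tx":0,"ty":0,"tz":0,"wx":0,"wy":0,"wz":0},{"tx":0,"ty":0,"tz":0,"wx":0,"wy":0,"wz":0}], "gripper": 3.3, "force": 25}}

```text
time_s: 9.23
ee_pos: [443.4, -80.2, 13.5]
ee_rot: [180.0, -0.1, -0.1]
force: [-0.1, -1.2, 6.7]
gripper_width: 40.0
gripper_force: 25.0
```

Call:
{"fn": "move_arm", "kwargs": {"plan": [{"tx":0,"ty":0,"tz":-1.5,"wx":0,"wy":0,"wz":0},{"tx":0,"ty":0,"tz":-3,"wx":0,"wy":0,"wz":0},{"tx":0,"ty":0,"tz":-3,"wx":0,"wy":0,"wz":0},{"tx":0,"ty":0,"tz":-3,"wx":0,"wy":0,"wz":0},{"tx":2.3,"ty":-2.5,"tz":0,"wx":0,"wy":0,"wz":0},{"tx":2.3,"ty":-2.5,"tz":0,"wx":0,"wy":0,"wz":0},{"tx":2.3,"ty":-2.5,"tz":0,"wx":0,"wy":0,"wz":0},{"tx":2.3,"ty":-2.5,"tz":0,"wx":0,"wy":0,"wz":0},{"tx":2.3,"ty":-2.5,"tz":0,"wx":0,"wy":0,"wz":0.06},{"tx":0,"ty":0,"tz":0,"wx":0,"wy":0,"wz":0.064},{"tx":0,"ty":0,"tz":0,"wx":0,"wy":0,"wz":0},{"tx":0,"ty":0,"tz":0,"wx":0,"wy":0,"wz":0}]}}

```text
time_s: 10.23
ee_pos: [557.0, 45.0, 116.9]
ee_rot: [180.0, 0.2, -7.0]
force: [-0.6, -0.1, -2.2]
gripper_width: 39.8
gripper_force: 25.0
```

Run:
```python
from h import *
import pickle
s=env.state();print(s['time_s'],s['ee_pos'].round(1),s['ee_rot'].round(2))
f=grab_frame('wrist');pickle.dump(f,open('w5.pkl','wb'))
I=f['color'][...,::-1].copy()
for y in (-27,27): 
  c,si=np.cos(np.radians(-7.2)),np.sin(np.radians(-7.2))
  for x in(-60,60): p=proj(f,[658.6+c*x-si*y,47.4+si*x+c*y,26]);print(p.round(1))
cv2.imwrite('pics/w5.png',I)
```

```text
10.2333 [557.   45.  116.9] [ 1.7995e+02  1.6000e-01 -7.0400e+00]
[290.2 161.4]
[292.6 -13.7]
[220.3 161.2]
[213.7 -13.8]
```

View pics/w5.png

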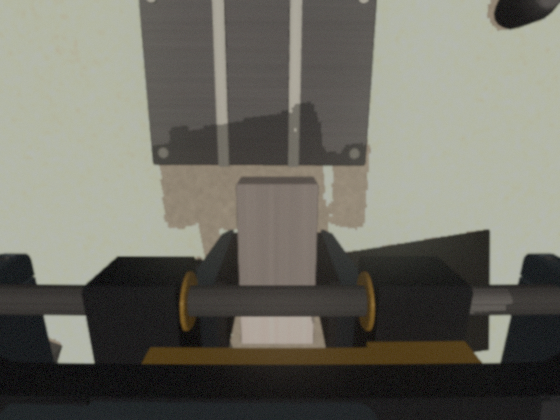

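The wrist view shows the rails at columns about 223 and 293 (row 162), against 220 and 290 predicted. The held bar's far edge spans 237–318. I'll use the held bar to cancel the camera bias.

Run:
```python
from h import *
import pickle
f=pickle.load(open('w5.pkl','rb'));g=cv2.cvtColor(f['color'],cv2.COLOR_RGB2GRAY).astype(int)
print('bar row190',g[190,230:245],g[190,310:326]);print('row210',g[210,232:245],g[210,310:324]); print('end col 278',g[170:190,278])
for v in (20,60,90,145,158): print(v,'L',g[v,210:236],'R',g[v,283:308])
t=np.array([557,45,116.9]);a=np.radians(-7.04);X=np.array([np.cos(a),np.sin(a),0]);Y=np.array([-np.sin(a),np.cos(a),0])
for z in (-10.5,11.5):
  for y in(20,-20): print(z,y,proj(f,t+X*43.6+Y*y+[0,0,z]).round(1),proj(f,t+X*25+Y*y+[0,0,z]).round(1))
print('cam bottom plate edge', onz(f,258,164,20).round(1))
```

```text
bar row190 [131 131 134 132 131 121 117 116 120 120 121 118 117 119 119] [121 122 121 121 121 122 122 118 123 131 134 136 137 138 146 161]
row210 [131 131 129 125 120 113 118 118 120 119 119 121 117] [120 119 121 123 121 121 121 119 125 130 130 132 132 132]
end col 278 [134 133 129 128 132 126 111  94  83  79  81  81  83  91 103 114 115 117
 118 119]
20 L [ 90  94 115 148 158 163 166 166 166 167 165 164 160 150 122  89  83  86
  89  89  85  87  88  87  88  88] R [ 87  85  87  88  86  88 110 141 158 162 167 168 168 167 165 164 162 154
 135 109  92  85  88  84  87]
60 L [ 89  89  92 110 137 154 163 164 165 166 167 165 163 161 155 134 103  89
  89  91  88  88  90  90  91  89] R [ 86  88  87  85  84  94 121 149 162 166 168 170 169 169 167 166 158 142
 114  95  88  83  85  87  87]
90 L [ 86  87  87  87 106 133 153 163 164 165 165 166 165 164 164 156 134 103
  89  86  91  90  88  89  89  93] R [ 90  89  89  88  89 113 141 160 166 166 168 169 168 168 166 166 155 130
 100  89  88  89  89  90  88]
145 L [ 61  65  59  62  60  63  72  83  99 110 109 109 110 108 110 109 106  99
  84  68  62  61  61  59  61  63] R [ 61  64  64  60  69  88 102 107 107 110 110 109 108 110 106  97  81  69
  62  63  60  60  59  62  64]
158 L [ 63  62  61  63  63  64  64  76  92 107 110 109 110 107 110 109 109 105
  91  76  64  64  62  62  61  64] R [ 64  62  61  63  75  94 106 109 110 108 108 112 110 110 107  94  77  63
  62  65  64  63  61  61  65]
-10.5 20 [236.9 175.4] [237.9 208.6]
-10.5 -20 [310.8 175.5] [309.9 208.7]
11.5 20 [231.7 183.4] [233.  220.5]
11.5 -20 [315.3 183.5] [314.1 220.6]
cam bottom plate edge [595.9  53.5  20. ]
```

Call:
{"fn": "move_arm", "kwargs": {"plan": [{"tx":2.5,"ty":-0.36,"tz":0,"wx":0,"wy":0,"wz":0},{"tx":2.5,"ty":-0.36,"tz":0,"wx":0,"wy":0,"wz":0},{"tx":2.6,"ty":-0.36,"tz":0.5,"wx":0,"wy":0,"wz":0},{"tx":2.6,"ty":-0.36,"tz":1,"wx":0,"wy":0,"wz":0},{"tx":0,"ty":0,"tz":2,"wx":0,"wy":0,"wz":0},{"tx":0,"ty":0,"tz":2,"wx":0,"wy":0,"wz":0},{"tx":0,"ty":0,"tz":1.4,"wx":0,"wy":0,"wz":0},{"tx":0,"ty":0,"tz":0,"wx":0,"wy":0,"wz":0},{"tx":0,"ty":0,"tz":0,"wx":0,"wy":0,"wz":0},{"tx":0,"ty":0,"tz":0,"wx":0,"wy":0,"wz":0}]}}

```text
time_s: 11.12
ee_pos: [661.5, 45.9, 50.0]
ee_rot: [-180.0, -0.1, -7.2]
force: [0.4, 0.8, -1.5]
gripper_width: 39.8
gripper_force: 25.0
```

Run:
```python
from h import *
import pickle
s=env.state();print(s['time_s'],s['ee_pos'].round(1),s['ee_rot'].round(2),s['force'])
f=grab_frame('wrist');pickle.dump(f,open('w6.pkl','wb'))
g=cv2.cvtColor(f['color'],cv2.COLOR_RGB2GRAY).astype(int)
t=s['ee_pos'];a=np.radians(s['ee_rot'][2]);X=np.array([np.cos(a),np.sin(a),0]);Y=np.array([-np.sin(a),np.cos(a),0])
for n,z,x,w in(('bartop',11.5,35,20),('rail out z26',26-t[2],60,31),('rail in',26-t[2],60,23)): print(n,proj(f,t+X*x+Y*w+[0,0,z]).round(1),proj(f,t+X*x-Y*w+[0,0,z]).round(1))
cv2.imwrite('pics/w6.png',f['color'][100:300,130:430,::-1].repeat(2,0).repeat(2,1))
for r in (140,150,200): print(r,list(g[r,200:250]),list(g[r,300:350]))
```

```text
11.1167 [661.5  45.9  50. ] [-1.7999e+02 -9.0000e-02 -7.1900e+00] [ 0.44575605  0.79553359 -1.45088101]
bartop [232.3 200.7] [314.8 200.8]
rail out z26 [219.5 142.8] [328.7 142.9]
rail in [233.5 142.8] [314.6 142.9]
140 [np.int64(74), np.int64(74), np.int64(75), np.int64(75), np.int64(73), np.int64(74), np.int64(73), np.int64(77), np.int64(75), np.int64(73), np.int64(72), np.int64(76), np.int64(70), np.int64(73), np.int64(73), np.int64(75), np.int64(75), np.int64(74), np.int64(72), np.int64(75), np.int64(75), np.int64(86), np.int64(101), np.int64(113), np.int64(113), np.int64(117), np.int64(119), np.int64(118), np.int64(120), np.int64(119), np.int64(119), np.int64(119), np.int64(117), np.int64(117), np.int64(115), np.int64(107), np.int64(94), np.int64(78), np.int64(73), np.int64(73), np.int64(75), np.int64(73), np.int64(74), np.int64(73), np.int64(72), np.int64(75), np.int64(73), np.int64(72), np.int64(72), np.int64(73)] [np.int64(72), np.int64(71), np.int64(70), np.int64(70), np.int64(70), np.int64(67), np.int64(72), np.int64(71), np.int64(70), np.int64(71), np.int64(72), np.int64(7
[... 2740 characters left out ...]
), np.int64(123), np.int64(126), np.int64(125), np.int64(124), np.int64(125), np.int64(125), np.int64(124), np.int64(123), np.int64(122), np.int64(123), np.int64(124), np.int64(125), np.int64(124), np.int64(124), np.int64(120), np.int64(113), np.int64(111), np.int64(109), np.int64(114), np.int64(112), np.int64(110), np.int64(111), np.int64(112), np.int64(110), np.int64(108), np.int64(107), np.int64(96), np.int64(81), np.int64(67), np.int64(61), np.int64(55), np.int64(60), np.int64(60), np.int64(60), np.int64(60), np.int64(61), np.int64(60), np.int64(60), np.int64(61), np.int64(64), np.int64(62), np.int64(63), np.int64(61), np.int64(60), np.int64(63), np.int64(58), np.int64(68), np.int64(83)]
```

View pics/w6.png

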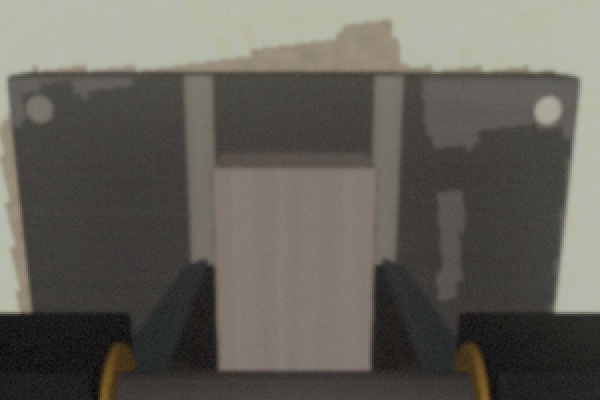

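The bar is centred between the rails (left rail at 229, right at 324, bar centre at 277) and aligned with them. Lowering.

Call:
{"fn": "move_arm", "kwargs": {"plan": [{"tx":0,"ty":0,"tz":0.6,"wx":0,"wy":0,"wz":0},{"tx":0,"ty":0,"tz":0.5,"wx":0,"wy":0,"wz":0},{"tx":0,"ty":0,"tz":0.3,"wx":0,"wy":0,"wz":0},{"tx":0,"ty":0,"tz":0.2,"wx":0,"wy":0,"wz":0},{"tx":0,"ty":0,"tz":0,"wx":0,"wy":0,"wz":0},{"tx":0,"ty":0,"tz":0,"wx":0,"wy":0,"wz":0},{"tx":0,"ty":0,"tz":0,"wx":0,"wy":0,"wz":0}]}}

```text
time_s: 11.75
ee_pos: [661.3, 46.5, 33.0]
ee_rot: [180.0, -0.0, -7.2]
force: [0.1, -1.0, -1.3]
gripper_width: 39.4
gripper_force: 25.0
```

Call:
{"fn": "move_arm", "kwargs": {"plan": [{"tx":0,"ty":0,"tz":0.15,"wx":0,"wy":0,"wz":0},{"tx":0,"ty":0,"tz":0.1,"wx":0,"wy":0,"wz":0},{"tx":0,"ty":0,"tz":0,"wx":0,"wy":0,"wz":0},{"tx":0,"ty":0,"tz":0,"wx":0,"wy":0,"wz":0}]}}

```text
time_s: 12.08
ee_pos: [661.3, 46.5, 30.6]
ee_rot: [-180.0, -0.0, -7.2]
force: [0.0, 0.8, -1.0]
gripper_width: 40.2
gripper_force: 25.0
```

Call:
{"fn": "move_arm", "kwargs": {"plan": [{"tx":0,"ty":0,"tz":0.1,"wx":0,"wy":0,"wz":0},{"tx":0,"ty":0,"tz":0,"wx":0,"wy":0,"wz":0},{"tx":0,"ty":0,"tz":0,"wx":0,"wy":0,"wz":0}]}}

```text
time_s: 12.33
ee_pos: [661.3, 46.5, 30.6]
ee_rot: [-180.0, -0.0, -7.2]
force: [-1.2, 1.0, 5.7]
gripper_width: 40.0
gripper_force: 25.0
```

Call:
{"fn": "move_arm", "kwargs": {"plan": [{"tx":0,"ty":0,"tz":0,"wx":0,"wy":0,"wz":0},{"tx":0,"ty":0,"tz":0,"wx":0,"wy":0,"wz":0},{"tx":0,"ty":0,"tz":0,"wx":0,"wy":0,"wz":0},{"tx":0,"ty":0,"tz":-1,"wx":0,"wy":0,"wz":0},{"tx":0,"ty":0,"tz":-2.5,"wx":0,"wy":0,"wz":0},{"tx":0,"ty":0,"tz":-4,"wx":0,"wy":0,"wz":0},{"tx":0,"ty":0,"tz":-4,"wx":0,"wy":0,"wz":0},{"tx":0,"ty":0,"tz":-4,"wx":0,"wy":0,"wz":0},{"tx":0,"ty":0,"tz":-1.5,"wx":0,"wy":0,"wz":0}], "gripper": 5.4}}

```text
time_s: 13.08
ee_pos: [663.8, 46.6, 207.1]
ee_rot: [-179.9, -0.6, -7.2]
force: [1.0, -0.0, 0.5]
gripper_width: 53.7
gripper_force: 0.0
```

Call:
{"fn": "move_arm", "kwargs": {"plan": [{"tx":-2.43,"ty":-2.6,"tz":0,"wx":0,"wy":0,"wz":0},{"tx":-2.43,"ty":-2.6,"tz":0,"wx":0,"wy":0,"wz":0},{"tx":-2.43,"ty":-2.6,"tz":0,"wx":0,"wy":0,"wz":0},{"tx":-2.43,"ty":-2.6,"tz":0,"wx":0,"wy":0,"wz":0},{"tx":-2.43,"ty":-2.6,"tz":0,"wx":0,"wy":0,"wz":0},{"tx":-2.43,"ty":-2.6,"tz":0,"wx":0,"wy":0,"wz":0},{"tx":-2.43,"ty":-2.6,"tz":0,"wx":0,"wy":0,"wz":0},{"tx":-2.43,"ty":-2.6,"tz":0,"wx":0,"wy":0,"wz":0},{"tx":-2.43,"ty":-2.6,"tz":0,"wx":0,"wy":0,"wz":0},{"tx":-2.43,"ty":-2.6,"tz":0,"wx":0,"wy":0,"wz":0}], "gripper": 6.5}}

```text
time_s: 13.92
ee_pos: [451.4, 336.0, 200.2]
ee_rot: [-180.0, -0.0, -7.2]
force: [0.8, 0.5, 0.7]
gripper_width: 64.9
gripper_force: 0.0
```

Call:
{"fn": "move_arm", "kwargs": {"plan": [{"tx":0,"ty":0,"tz":0,"wx":0,"wy":0,"wz":-0.125},{"tx":0,"ty":0,"tz":0,"wx":0,"wy":0,"wz":-0.125},{"tx":0,"ty":0,"tz":0,"wx":0,"wy":0,"wz":-0.125},{"tx":0,"ty":0,"tz":0,"wx":0,"wy":0,"wz":-0.125},{"tx":0,"ty":0,"tz":0,"wx":0,"wy":0,"wz":-0.125},{"tx":0,"ty":0,"tz":0,"wx":0,"wy":0,"wz":-0.125},{"tx":0,"ty":0,"tz":0,"wx":0,"wy":0,"wz":-0.125},{"tx":0,"ty":0,"tz":0,"wx":0,"wy":0,"wz":-0.125},{"tx":0,"ty":0,"tz":0,"wx":0,"wy":0,"wz":-0.125},{"tx":0,"ty":0,"tz":0,"wx":0,"wy":0,"wz":-0.125},{"tx":0,"ty":0,"tz":0,"wx":0,"wy":0,"wz":-0.125},{"tx":0,"ty":0,"tz":0,"wx":0,"wy":0,"wz":-0.125}]}}

```text
time_s: 14.92
ee_pos: [452.5, 334.8, 200.1]
ee_rot: [180.0, -0.0, 79.1]
force: [0.5, 0.1, -0.3]
gripper_width: 64.7
gripper_force: 0.0
```

Call:
{"fn": "move_arm", "kwargs": {"plan": [{"tx":0,"ty":0,"tz":0,"wx":0,"wy":0,"wz":-0.125},{"tx":0,"ty":0,"tz":0,"wx":0,"wy":0,"wz":-0.125},{"tx":0,"ty":0,"tz":0,"wx":0,"wy":0,"wz":-0.125},{"tx":0,"ty":0,"tz":0,"wx":0,"wy":0,"wz":-0.125},{"tx":0,"ty":0,"tz":0,"wx":0,"wy":0,"wz":-0.125},{"tx":0,"ty":0,"tz":0,"wx":0,"wy":0,"wz":-0.125},{"tx":0,"ty":0,"tz":0,"wx":0,"wy":0,"wz":-0.125},{"tx":0,"ty":0,"tz":0,"wx":0,"wy":0,"wz":-0.125},{"tx":0,"ty":0,"tz":0,"wx":0,"wy":0,"wz":-0.125},{"tx":0,"ty":0,"tz":0,"wx":0,"wy":0,"wz":-0.12},{"tx":0,"ty":0,"tz":0,"wx":0,"wy":0,"wz":0},{"tx":0,"ty":0,"tz":0,"wx":0,"wy":0,"wz":0}]}}

```text
time_s: 15.92
ee_pos: [452.6, 334.9, 199.9]
ee_rot: [180.0, 0.0, 149.9]
force: [0.6, 0.3, -0.0]
gripper_width: 65.1
gripper_force: 0.0
```

Run:
```python
from h import *
import pickle
s=env.state();print(s['time_s'],s['ee_pos'].round(1),s['ee_rot'].round(2),s['qpos'].round(1))
f=grab_frame('wrist');pickle.dump(f,open('w7.pkl','wb'));t=grab_frame('top');pickle.dump(t,open('t7.pkl','wb'))
# bar in channel: top view
g=cv2.cvtColor(t['color'],cv2.COLOR_RGB2GRAY);sub=np.zeros_like(g);sub[135:195,270:315]=g[135:195,270:315]
c=np.array([658.6,47.4]);print('expected bar px',proj(t,[658.6,47.4,42]))
m=(sub>115).astype(np.uint8);m=cv2.morphologyEx(m,cv2.MORPH_OPEN,np.ones((7,7)));rect(t,m,42)
print('head pred px',proj(f,[452.6,335.3,100]),proj(f,[452.6,335.3,104]))
I=np.hstack([f['color'][:,:,::-1],np.pad(cv2.resize(t['color'][125:205,255:335,::-1],(240,240)),((0,180),(0,0),(0,0)))]);cv2.imwrite('pics/w7.png',I)
```

```text
15.9167 [452.6 334.9 199.9] [1.7997e+02 2.0000e-02 1.4993e+02] [ 35.3  17.7  92.6  -0.   69.6 -24.6]
expected bar px [291.72855035 162.1996094 ]
[659.6  46.7  42. ] [(88.8, -7.1), (39.0, -97.3)]
head pred px [279.36307772 210.2793237 ] [279.39995355 211.6007054 ]
```

View pics/w7.png

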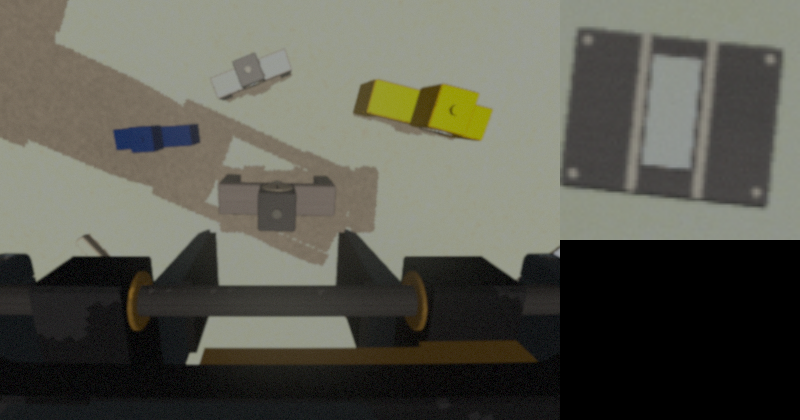

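The bar is flat and centred in the channel at (659.6, 46.7). The gauge head's spindle is at (277,214) against (279,212) predicted, and the beam is aligned with the fingers. Descending to the head.

Call:
{"fn": "move_arm", "kwargs": {"plan": [{"tx":-0.1,"ty":-0.2,"tz":2.5,"wx":0,"wy":0,"wz":0},{"tx":0,"ty":0,"tz":3,"wx":0,"wy":0,"wz":0},{"tx":0,"ty":0,"tz":3,"wx":0,"wy":0,"wz":0},{"tx":0,"ty":0,"tz":2.5,"wx":0,"wy":0,"wz":0},{"tx":0,"ty":0,"tz":1.3,"wx":0,"wy":0,"wz":0},{"tx":0,"ty":0,"tz":0.7,"wx":0,"wy":0,"wz":0},{"tx":0,"ty":0,"tz":0,"wx":0,"wy":0,"wz":0},{"tx":0,"ty":0,"tz":0,"wx":0,"wy":0,"wz":0},{"tx":0,"ty":0,"tz":0,"wx":0,"wy":0,"wz":0}]}}

```text
time_s: 16.77
ee_pos: [453.2, 333.2, 70.7]
ee_rot: [179.9, 0.1, 150.1]
force: [0.1, -0.0, -0.4]
gripper_width: 65.4
gripper_force: 0.0
```

Call:
{"fn": "move_arm", "kwargs": {"plan": [{"tx":0,"ty":0,"tz":0,"wx":0,"wy":0,"wz":0},{"tx":0,"ty":0,"tz":0,"wx":0,"wy":0,"wz":0},{"tx":0,"ty":0,"tz":0,"wx":0,"wy":0,"wz":0},{"tx":0,"ty":0,"tz":0,"wx":0,"wy":0,"wz":0},{"tx":0,"ty":0,"tz":0,"wx":0,"wy":0,"wz":0},{"tx":0,"ty":0,"tz":0,"wx":0,"wy":0,"wz":0},{"tx":0,"ty":0,"tz":0,"wx":0,"wy":0,"wz":0},{"tx":0,"ty":0,"tz":0,"wx":0,"wy":0,"wz":0},{"tx":0,"ty":0,"tz":0,"wx":0,"wy":0,"wz":0},{"tx":0,"ty":0,"tz":0,"wx":0,"wy":0,"wz":0}], "gripper": 2.5, "force": 30}}

```text
time_s: 17.6
ee_pos: [452.7, 333.1, 69.7]
ee_rot: [179.9, 0.0, 150.1]
force: [0.5, 3.8, 2.7]
gripper_width: 31.9
gripper_force: 30.0
```

Call:
{"fn": "move_arm", "kwargs": {"plan": [{"tx":0,"ty":0,"tz":-1,"wx":0,"wy":0,"wz":0},{"tx":0,"ty":0,"tz":-2.5,"wx":0,"wy":0,"wz":0},{"tx":0,"ty":0,"tz":-3,"wx":0,"wy":0,"wz":0},{"tx":0,"ty":0,"tz":-2.5,"wx":0,"wy":0,"wz":0},{"tx":0,"ty":0,"tz":0,"wx":0,"wy":0,"wz":-0.08},{"tx":0,"ty":0,"tz":0,"wx":0,"wy":0,"wz":-0.08},{"tx":0,"ty":0,"tz":0,"wx":0,"wy":0,"wz":-0.08},{"tx":0,"ty":0,"tz":0,"wx":0,"wy":0,"wz":-0.08},{"tx":0,"ty":0,"tz":0,"wx":0,"wy":0,"wz":-0.076},{"tx":0,"ty":0,"tz":0,"wx":0,"wy":0,"wz":0}]}}

```text
time_s: 18.43
ee_pos: [451.1, 331.1, 158.3]
ee_rot: [-179.8, -0.2, 172.9]
force: [0.2, 0.3, -5.1]
gripper_width: 32.3
gripper_force: 30.0
```

Call:
{"fn": "move_arm", "kwargs": {"plan": [{"tx":-1.2,"ty":-1.3,"tz":0,"wx":0,"wy":0,"wz":0},{"tx":-2,"ty":-2.1,"tz":0,"wx":0,"wy":0,"wz":0},{"tx":-2.4,"ty":-2.6,"tz":0,"wx":0,"wy":0,"wz":0},{"tx":-2.4,"ty":-2.6,"tz":0,"wx":0,"wy":0,"wz":0},{"tx":-2.4,"ty":-2.6,"tz":0,"wx":0,"wy":0,"wz":0},{"tx":-2.4,"ty":-2.6,"tz":0,"wx":0,"wy":0,"wz":0},{"tx":-2.4,"ty":-2.6,"tz":0,"wx":0,"wy":0,"wz":0},{"tx":-2.4,"ty":-2.6,"tz":0,"wx":0,"wy":0,"wz":0},{"tx":-2.4,"ty":-2.6,"tz":0,"wx":0,"wy":0,"wz":0},{"tx":-2.0,"ty":-2.1,"tz":0,"wx":0,"wy":0,"wz":0},{"tx":-1.2,"ty":-1.1,"tz":0,"wx":0,"wy":0,"wz":0}]}}

```text
time_s: 19.35
ee_pos: [652.1, 53.5, 158.3]
ee_rot: [-179.8, -0.1, 172.5]
force: [-0.4, -0.1, -5.5]
gripper_width: 32.1
gripper_force: 30.0
```

Call:
{"fn": "move_arm", "kwargs": {"plan": [{"tx":-0.5,"ty":-0.5,"tz":0,"wx":0,"wy":0,"wz":0},{"tx":0,"ty":0,"tz":0,"wx":0,"wy":0,"wz":0},{"tx":0,"ty":0,"tz":0,"wx":0,"wy":0,"wz":0},{"tx":0,"ty":0,"tz":0,"wx":0,"wy":0,"wz":0}]}}

```text
time_s: 19.68
ee_pos: [654.5, 53.3, 159.2]
ee_rot: [180.0, -0.1, 172.8]
force: [-0.7, 0.6, -5.9]
gripper_width: 32.1
gripper_force: 30.0
```

Run:
```python
from h import *
s=env.state();print(s['time_s'],s['ee_pos'].round(2),s['ee_rot'].round(2),s['force'].round(1),s['torque'].round(2))
a=np.radians(s['ee_rot'][2]);d=np.array([660,46.7])-s['ee_pos'][:2]
print('tx',d@[np.cos(a),np.sin(a)],'ty',d@[np.sin(a),-np.cos(a)])
f=grab_frame('wrist');t=grab_frame('side')
cv2.imwrite('pics/w8.png',np.hstack([f['color'][:,:,::-1],np.pad(cv2.resize(t['color'][130:270,190:310,::-1],(240,280)),((0,140),(0,0),(0,0)))]))
```

```text
19.6833 [654.46  53.32 159.15] [ 1.7998e+02 -1.1000e-01  1.7284e+02] [-0.7  0.6 -5.9] [ 0.1  -0.15  0.03]
tx -6.325765681858127 ty -5.877082297925117
```

View pics/w8.png

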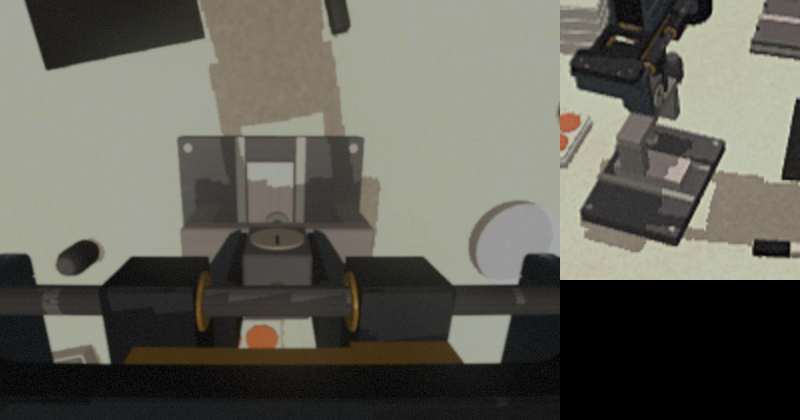

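The gauge hangs upright over the plate, square to the rails at (240,180) and (300,180). The dish, objective and marker are undisturbed. Correcting about 6 mm and descending.

Call:
{"fn": "move_arm", "kwargs": {"plan": [{"tx":-0.32,"ty":-0.3,"tz":0,"wx":0,"wy":0,"wz":0},{"tx":-0.31,"ty":-0.29,"tz":0,"wx":0,"wy":0,"wz":0},{"tx":0,"ty":0,"tz":0.8,"wx":0,"wy":0,"wz":0},{"tx":0,"ty":0,"tz":1,"wx":0,"wy":0,"wz":0},{"tx":0,"ty":0,"tz":1,"wx":0,"wy":0,"wz":0},{"tx":0,"ty":0,"tz":0.6,"wx":0,"wy":0,"wz":0},{"tx":0,"ty":0,"tz":0,"wx":0,"wy":0,"wz":0},{"tx":0,"ty":0,"tz":0,"wx":0,"wy":0,"wz":0},{"tx":0,"ty":0,"tz":0,"wx":0,"wy":0,"wz":0}]}}

```text
time_s: 20.53
ee_pos: [661.6, 45.2, 125.5]
ee_rot: [180.0, 0.0, 172.8]
force: [-0.1, -0.2, -5.7]
gripper_width: 31.7
gripper_force: 30.0
```

Call:
{"fn": "move_arm", "kwargs": {"plan": [{"tx":0,"ty":0.1,"tz":0.8,"wx":0,"wy":0,"wz":0},{"tx":0,"ty":0,"tz":0.8,"wx":0,"wy":0,"wz":0},{"tx":0,"ty":0,"tz":0.6,"wx":0,"wy":0,"wz":0},{"tx":0,"ty":0,"tz":0.5,"wx":0,"wy":0,"wz":0},{"tx":0,"ty":0,"tz":0.3,"wx":0,"wy":0,"wz":0},{"tx":0,"ty":0,"tz":0,"wx":0,"wy":0,"wz":0},{"tx":0,"ty":0,"tz":0,"wx":0,"wy":0,"wz":0},{"tx":0,"ty":0,"tz":0,"wx":0,"wy":0,"wz":0}]}}

```text
time_s: 21.2
ee_pos: [661.1, 46.2, 95.6]
ee_rot: [-180.0, -0.0, 172.8]
force: [0.1, -0.7, -3.1]
gripper_width: 31.9
gripper_force: 30.0
```

The force has gone from -5.7 to -3.1, so the foot is riding on the bar. Continuing slowly to the plate.

Call:
{"fn": "move_arm", "kwargs": {"plan": [{"tx":0,"ty":0,"tz":0.15,"wx":0,"wy":0,"wz":0},{"tx":0,"ty":0,"tz":0.15,"wx":0,"wy":0,"wz":0},{"tx":0,"ty":0,"tz":0.1,"wx":0,"wy":0,"wz":0},{"tx":0,"ty":0,"tz":0.1,"wx":0,"wy":0,"wz":0},{"tx":0,"ty":0,"tz":0,"wx":0,"wy":0,"wz":0},{"tx":0,"ty":0,"tz":0,"wx":0,"wy":0,"wz":0},{"tx":0,"ty":0,"tz":0,"wx":0,"wy":0,"wz":0}]}}

```text
time_s: 21.78
ee_pos: [661.3, 46.2, 90.4]
ee_rot: [-180.0, -0.0, 172.8]
force: [-0.0, -0.6, -3.6]
gripper_width: 31.7
gripper_force: 30.0
```

Call:
{"fn": "move_arm", "kwargs": {"plan": [{"tx":0,"ty":0,"tz":0.08,"wx":0,"wy":0,"wz":0},{"tx":0,"ty":0,"tz":0.07,"wx":0,"wy":0,"wz":0},{"tx":0,"ty":0,"tz":0,"wx":0,"wy":0,"wz":0},{"tx":0,"ty":0,"tz":0,"wx":0,"wy":0,"wz":0}]}}

```text
time_s: 22.12
ee_pos: [661.4, 46.1, 89.8]
ee_rot: [-180.0, 0.0, 172.8]
force: [-3.1, -0.0, 3.2]
gripper_width: 31.7
gripper_force: 30.0
```

Contact at 89.8, as expected. Opening and rising.

Call:
{"fn": "move_arm", "kwargs": {"plan": [{"tx":0,"ty":0,"tz":0,"wx":0,"wy":0,"wz":0},{"tx":0,"ty":0,"tz":0,"wx":0,"wy":0,"wz":0},{"tx":0,"ty":0,"tz":0,"wx":0,"wy":0,"wz":0},{"tx":0,"ty":0,"tz":0,"wx":0,"wy":0,"wz":0},{"tx":0,"ty":0,"tz":-1,"wx":0,"wy":0,"wz":0},{"tx":0,"ty":0,"tz":-2,"wx":0,"wy":0,"wz":0},{"tx":0,"ty":0,"tz":-3,"wx":0,"wy":0,"wz":0},{"tx":0,"ty":0,"tz":-4,"wx":0,"wy":0,"wz":0},{"tx":0,"ty":0,"tz":-2,"wx":0,"wy":0,"wz":0}], "gripper": 5.5}}

```text
time_s: 22.87
ee_pos: [663.1, 46.3, 214.4]
ee_rot: [179.9, 0.4, 172.8]
force: [1.4, 1.4, 0.4]
gripper_width: 54.9
gripper_force: 0.0
```

Call:
{"fn": "move_arm", "kwargs": {"plan": [{"tx":3.5,"ty":0,"tz":0,"wx":0,"wy":0,"wz":0},{"tx":3.5,"ty":0,"tz":0,"wx":0,"wy":0,"wz":0},{"tx":3.5,"ty":0,"tz":0,"wx":0,"wy":0,"wz":0},{"tx":3.5,"ty":0,"tz":0,"wx":0,"wy":0,"wz":0},{"tx":2,"ty":0,"tz":0,"wx":0,"wy":0,"wz":0},{"tx":0,"ty":0,"tz":0,"wx":0,"wy":0,"wz":0},{"tx":0,"ty":0,"tz":0,"wx":0,"wy":0,"wz":0},{"tx":0,"ty":0,"tz":0,"wx":0,"wy":0,"wz":0}]}}

```text
time_s: 23.53
ee_pos: [503.9, 66.3, 209.7]
ee_rot: [180.0, 0.1, 172.8]
force: [-0.5, -0.5, -0.1]
gripper_width: 54.9
gripper_force: 0.0
```

Run:
```python
from h import *
s=env.state();print(s['time_s'],s['ee_pos'].round(1),s['force'].round(1))
t=grab_frame('side');f=grab_frame('top')
cv2.imwrite('pics/f9.png',np.hstack([cv2.resize(x['color'][a:a+100,b:b+100,::-1],(400,400)) for x,a,b in((t,170,190),(f,115,245))]))
print(proj(f,[660,46.6,146]),proj(f,[660,46.6,120]))
```

```text
23.5333 [503.9  66.3 209.7] [-0.5 -0.5 -0.1]
[292.23617882 154.62538461] [292.18638729 156.49895438]
```

View pics/f9.png

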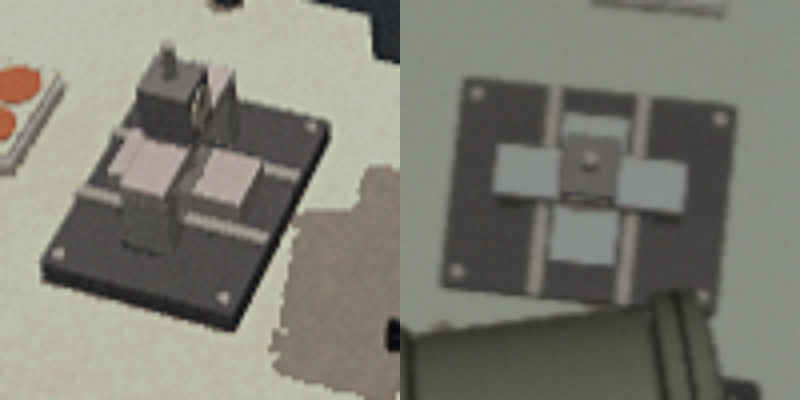

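The gauge stands upright over the bar with both legs outside the rails. Its spindle is raised and sits at (292.5,154.5) in the top view, matching the (292.2,154.6) expected.

```bash
python3 -c "
from workcell import env
print(env.job_done())"
```

```text
the job is handed in; nothing more can be done
None
```

I handed the job in at about 24 s. The 22 mm bar lies flat in the middle of the channel. The gauge stands upright over it, legs outside the rails and foot resting on the bar. The final pictures agree with this, but the hand-in gave no verdict and I had no direct look at the foot reading.

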